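# Set the take-up tension and bring in the roller arm

### The job

Make the take-up turntable ready for rewinding: with a fingertip, push the pointer lever of the tension selector clockwise, click by click, to its fifth click position counted from the round dot (the dot itself is zero) without going past it, and push the roller arm round until its brass roller rests against the spool on the turntable. The two may be done in either order; only push lightly, do not pinch or force the lever or the arm, and do not shift or pick up the loose things lying about.

Things in the scene. Friction and masses are not known exactly. Their poses are not given: they have to be found in the camera images.
- control_box: Fixed grey box 140 x 140 mm, 55 mm high, left or right of the light box; origin at its underside's centre, z up. On top a dial plate (radius 63 mm, top 57 mm above the table) with eight black marks 30 degrees apart, 50 to 61 mm from its centre: a round dot (zero), then clockwise seven bars. From above the dot is 105 degrees counter-clockwise of the box's +x, the fifth bar 45 clockwise.
- selector_lever: Black one-sided pointer lever. Origin on its vertical axis at the dial plate's top (57 mm above the table), z up, x along the lever to the mark it points at. Bar 12 mm wide, 46 mm long from the axis, standing 4 to 30 mm above the plate, white line on top; hub of radius 15.5 mm, 30 mm high; skirt of radius 21 mm, 8 mm high. Pushed on the bar's side, 25 to 40 mm out.
- selector (a joint): Selector angle, rad: 0 at the stop (pointing at the dot), growing clockwise seen from above to 3.665 at the other stop (seventh bar). It clicks into a position every 0.5236; the fifth is 2.618. Starts about 0 to 1.05. Pushed past half-way between two positions (2 to 5 N at 33 mm) it snaps into the next one and stays there.
- light_box: Fixed light box, 300 x 300 mm, 50 mm high, glass top; origin at its underside's centre, z up. A freely turning turntable of radius 105 mm lies on it (centre x = 35, y = 30 mm; top 12 mm above the glass). The roller arm's pivot post stands at x = 35, y = -120 mm.
- spool_centre (a point): Centre of the matte aluminium spool (diameter 90 mm, 20 mm high, from 13 to 33 mm above the glass) fixed on the turntable.
- roller_bar: Swinging roller arm: steel bar with a brass roller under its free end. Origin on its vertical pivot axis at glass height (50 mm above the table), z up, x along the arm. Bar 10 mm wide, 36 to 48 mm above the glass, roller 120 mm from the pivot; pivot head of radius 12 mm. Pushed on the bar's side or the roller; it swings with about 1 N and stays where left.
- roller (a point): Centre of the brass roller (diameter 22 mm, from 13 to 35 mm above the glass) under the free end of the roller arm.
- roller_arm (a joint): Angle of the roller arm in rad: 0 when it points along the light box's -x axis (parked), growing clockwise seen from above as it swings in over the turntable, to 1.2165 where the roller meets the spool and it stops. It starts at 0 to 0.35.
- splicer: Tape splicer, fixed, 110 x 170 mm and 68 mm high at its black lever knob, on the other side of the light box from the control box. Leave alone.
- bone_folder: Loose bone folder, 130 x 22 x 4 mm, lying on the near edge of the light box. Leave alone.
- sync_roller: Loose brass sync block roller, 32 mm in diameter, 34 mm high, standing on a far corner of the light box. Leave alone.
- leader_case: Loose green plastic leader case, 102 x 102 x 30 mm, on the table. Leave alone.
- film_core: Loose black film core, a ring of 76 mm diameter, 16 mm high, on the table. Leave alone.
- loupe: Loose black loupe, 44 mm in diameter, 42 mm high, standing on the table. Leave alone.
- grease_pencil: Loose grease pencil, 154 mm long, 9 mm thick, on the table. Leave alone.

How it is judged:
By the outcome, as a careful person would: the job done as asked, in the order asked, and still so for the second after the job is handed in, with the robot touching nothing.
It also fails if it takes over 64 s, if anything falls off the work surface, if the arm or the gripper's body presses on something with over 40 N, if the wrist force passes 120 N, or if a joint passes its speed limit or range.

### The arm

A 6-joint arm with a two-finger parallel gripper is mounted at the origin on the work surface. World frame = base frame: x ahead of the robot, y to its left, z up, the work surface at z = 0. Lengths are in m, angles in rad, forces in N, time in s.
With the tool pointing down it reaches from about 0.4 to 0.825 m from the base axis. Payload 7 kg.
Tool frame: the origin (TCP) lies midway between the tips of the shut fingers; the grasp point (between the pads) lies 19 mm behind it; x points along the fingers, z is the direction in which the jaws open and shut, and the axes are right-handed (so a half turn about x gives the same grasp; the last joint's range is limited). The gripper opens to 88 mm and grips with 3 to 60 N. Pads are 19 mm wide; open, the fingers measure 130 mm over their backs; the gripper's body (78 mm by 193 mm) begins 47 mm behind the grasp point.
Start: joints at [0.288, 0.359, 0.012, 0, -1.224, -0.288], TCP at [0.675, -0, 0.227] pointing down, gripper open.
Joint ranges: [-3.07, 3.07], [-1.43, 2.12], [-1.02, 1.25], [-3.03, 1.67], [-3.05, -0], [-3.03, 3.03]. Speed limits (rad/s): [2.39, 2.39, 3.01, 3.14, 3.14, 3.14].

### API

Orientations are given as a 3x3 rotation matrix whose columns are the frame's x, y, z axes.
In Python, from bench import monitor, viewer, job gives the robot as it stands.
- The arm moves only by the tool move_arm, never from a script. Its argument "targets" is a list of rows, each a list of 3 entries, a list of its own where there are three numbers: the shift along the tool's x, y, z as a fraction of full scale, then the turn, a rotation vector about the tool's x, y, z as a fraction of full scale, then the opening, from 0 (shut) to 1 (fully open). In form: [[[dx, dy, dz], [ax, ay, az], jaw], ...]. A call has 1 to 10 rows; each row shifts and turns the commanded pose from where the row before left it, along the tool's axes as they then stand; what a row does not reach is not made up. Full scale, the value 1, is 0.75 m for a shift and 0.15 rad for a turn. A row lasts 1/10 s, in which the tool goes at most 50 mm and 8.59 degrees, less where a joint would pass 70% of its speed; a pose out of reach is approached as far as the arm can. A call with a number of a shift or a turn outside -1 to 1 is refused whole. A call with a gripper value outside its range is refused whole. The fingers move at their own pace and stop on an object; "newtons" is the grip in N (left out, the last holds). Time passes only in rows, so rows that do not move let the fingers close. It gives the time, the measured TCP pose, the force and the opening at its end, in the units of the state.
- monitor.sense(): the state, without advancing time (a new reading comes with each control period).
- viewer.grab_frame(name): name is "scene" or "side" or "wrist"; returns a dict with "color" (384x512x3 uint8, red, green, blue), "z_map" (384x512 float32, m along the optical axis (not along the pixel's ray), 0 where there is no reading), "vfov" (degrees; the focal length in pixels is half the picture's height over the tangent of half this angle, whatever the lens; pixels are square), "cx", "cy" (the principal point, pixels), "k1" (the pictures are not rectified: a ray, as slopes to the right and down, at radius r is drawn at 1 + k1 r^2 times it, then the intrinsics apply), "pose" (4x4, takes a point from camera to world coordinates); the wrist camera has in their place "T_tool_cam" (4x4, takes a point from camera to tool coordinates, whose origin is the TCP and whose axes are the tool frame's). Camera axes: x right, y down, z forward; pixel columns grow to the right and rows downward; lengths in m; the calibration is good to about 2 mm. A picture is of the moment at which its call begins: read the wrist's pose just before it.
- job.close_job(): hands the job in, once; it reports no verdict.
The state is a dict: "time": time; "joint_positions": joint angles; "qvel": joint speeds; "joint_efforts": joint torques, N m; "tcp_pos": TCP position; "eef_rot": TCP orientation; "ft_force": force on the tool from outside, world axes, zero at the start; "ft_torque": the same for the moment, N m; "opening": opening from 0.0 (shut) to 1.0 (fully open).
Only numpy, scipy, OpenCV 4.12 (cv2) and the standard library are available. Lean on these libraries where they do the work, as an engineer would, in place of code of your own. Each camera call takes 0.05 s, during which the arm holds its last target. There are 200 camera calls.

## Working session

There is one attempt and no reset: what is moved stays moved. The work goes in short steps, Python scripts to look and compute and a tool call to move; the robot and the scene stay as the last step left them, time stands still between calls to the robot, and variables do not carry over. Pictures are saved under pics/ and viewed, about 8 in all and at most 12, crops included, and the job is handed in when it is done.

Besides the shell and the picture viewer there is one more tool, called after "Call:" in YAML: its name, and indented under it one key for each argument. move_arm: Moves the arm, as the interface text tells. Shift numbers are shares of 0.75 m and turn numbers shares of 0.15 rad, none past 1 either way. Its arguments: {"type":"object","properties":{"targets":{"type":"array"},"newtons":{"type":"number"}},"required":["targets"]}

```bash
mkdir -p pics
cat > h.py <<'E'
import numpy as np, cv2
from bench import monitor, viewer, job
def grab(n,save=None):
    s=monitor.sense(); f=viewer.grab_frame(n)
    if 'pose' not in f:
        T=np.eye(4);T[:3,:3]=s['eef_rot'];T[:3,3]=s['tcp_pos'];f['pose']=T@np.array(f['T_tool_cam'])
    if save: cv2.imwrite('pics/'+save,f['color'][:,:,::-1])
    return f
def fl(f): return 192/np.tan(np.radians(f['vfov']/2))
def slopes(f,uv):
    uv=np.atleast_2d(np.float64(uv)); F=fl(f)
    K=np.array([[F,0,f['cx']],[0,F,f['cy']],[0,0,1.]])
    return cv2.undistortPoints(uv[:,None],K,np.array([f['k1'],0,0,0.]))[:,0]
def ray(f,uv,z):
    "points where pixel rays meet world height z"
    s=slopes(f,uv); P=np.array(f['pose']); d=np.c_[s,np.ones(len(s))]@P[:3,:3].T
    return P[:3,3]+d*((z-P[2,3])/d[:,2])[:,None]
def cloud(f):
    v,u=np.mgrid[:384,:512]; s=slopes(f,np.c_[u.ravel(),v.ravel()]); z=f['z_map'].reshape(-1,1)
    P=np.array(f['pose']); return ((np.c_[s,np.ones(len(s))]*z)@P[:3,:3].T+P[:3,3]).reshape(384,512,3)
E
python3 - <<'E'
from h import *
f=grab('scene','s.png');g=grab('side','d.png')
for a in(f,g): print(np.round(a['pose'],3),a['vfov'],a['k1'])
cv2.imwrite('pics/both.png',cv2.resize(np.vstack([f['color'],g['color']])[:,:,::-1],None,fx=.78,fy=.78))
E
```

```text
[[ 0.467  0.54  -0.7    1.156]
 [ 0.884 -0.283  0.372 -0.316]
 [ 0.003 -0.793 -0.61   0.659]
 [ 0.     0.     0.     1.   ]] 56.48932791887918 0.023110766033626724
[[-0.987 -0.113  0.113  0.361]
 [-0.158  0.595 -0.788  1.128]
 [ 0.021 -0.796 -0.605  0.958]
 [ 0.     0.     0.     1.   ]] 46.365454453398364 0.00433983426824
```

View pics/s.png

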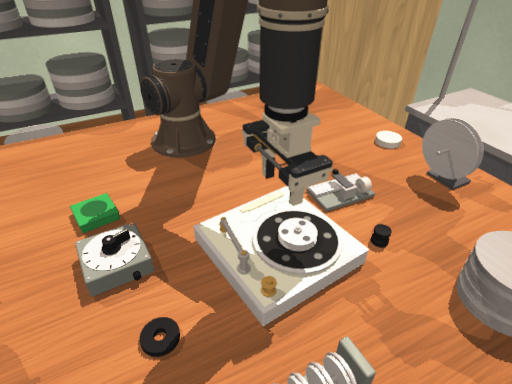

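The scene view shows the control box (115,258) with the lever pointing right and slightly up, and the light box (280,250). The roller arm runs from its post at (243,262) to its free end at (224,225). Next, the side view.

View pics/d.png

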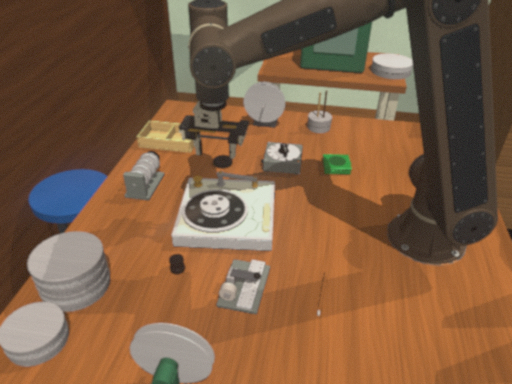

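Run:
```python
from h import *
for n in('scene','side'):
    f=grab(n); C=cloud(f); ok=f['z_map']>0
    # top surfaces between 0.045 and 0.062
    m=(ok&(C[...,2]>.043)&(C[...,2]<.064)&(C[...,0]>.25)&(C[...,0]<1)&(abs(C[...,1])<.7)).astype(np.uint8)
    m=cv2.morphologyEx(m,cv2.MORPH_OPEN,np.ones((3,3)))
    k,l,st,c=cv2.connectedComponentsWithStats(m)
    for i in range(1,k):
        if st[i,4]>400:
            p=C[l==i]; r=cv2.minAreaRect((p[:,:2]*1000).astype(np.float32)); print(n,st[i],np.round(p.mean(0),3),np.median(p[:,2]).round(4),np.round(r[0]),np.round(r[1]),round(r[2],1))
```

```text
scene [ 193  187  175  128 7291] [ 0.662 -0.014  0.052] 0.0512 [640.  22.] [304. 304.] 6.7
scene [  75  223   77   63 2591] [ 0.519 -0.34   0.056] 0.057 [ 503. -336.] [142. 140.] 2.2
side [264 142  39  24 663] [ 0.497 -0.32   0.056] 0.0557 [ 499. -333.] [140. 149.] 2.2
side [ 172  178  103   64 3982] [0.62  0.041 0.052] 0.0509 [638.  21.] [301. 309.] 6.9
side [  10  302   56   54 1690] [0.961 0.566 0.058] 0.0583 [958. 560.] [ 84. 143.] 0.2
```

The side view shows the control box (283,157), the light box (225,212) and the roller arm near (225,183). Both box fits agree in size, 140 and 300 mm. Next I'll use the wrist camera.

Run:
```python
from h import *
f=grab('wrist','w0.png');print(np.round(f['T_tool_cam'],3),np.round(f['pose'],3),f['vfov'])
s=monitor.sense();print(s['eef_rot'],s['time'],s['ft_force'])
```

```text
[[-0.001 -0.255  0.967 -0.157]
 [-0.    -0.967 -0.255  0.069]
 [ 1.    -0.     0.001  0.   ]
 [ 0.     0.     0.     1.   ]] [[-1.     0.001 -0.002  0.674]
 [ 0.     0.967  0.255 -0.069]
 [ 0.002  0.255 -0.967  0.383]
 [ 0.     0.     0.     1.   ]] 67.42121690716704
[[-8.34383404e-04 -1.93212483e-05 -9.99999652e-01]
 [-9.39862367e-05 -9.99999995e-01  1.93996755e-05]
 [-9.99999647e-01  9.40023907e-05  8.34381585e-04]] 0.25 [ 1.05627538 -0.00487954  0.94958191]
```

View pics/w0.png

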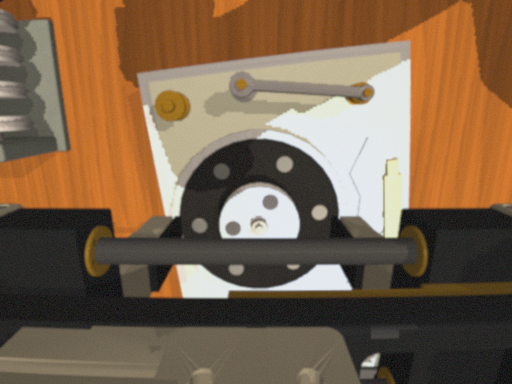

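The wrist view shows the arm pivot at (242,86), its roller end at (365,93), the spool hub at (259,225) and the sync roller at (172,105). I'll shut the fingers and move the camera over the control box.

Call:
move_arm:
  targets:
    - [[0, 0.05, 0.033], [0, 0, 0], 0]
    - [[0, 0.05, 0.033], [0, 0, 0], 0]
    - [[0, 0.05, 0.033], [0, 0, 0], 0]
    - [[0, 0.05, 0.033], [0, 0, 0], 0]
    - [[0, 0.05, 0.033], [0, 0, 0], 0]
    - [[0, 0.05, 0.033], [0, 0, 0], 0]
    - [[0, 0.05, 0.033], [0, 0, 0], 0]
    - [[0, 0, 0], [0, 0, 0], 0]
    - [[0, 0, 0], [0, 0, 0], 0]
  newtons: 10

```text
time: 1.15
tcp_pos: [0.5011, -0.2634, 0.2267]
eef_rot: [[0.0, -0.002, -1.0], [-0.0, -1.0, 0.002], [-1.0, 0.0, -0.0]]
ft_force: [-0.1, 0.8, -0.1]
opening: 0.241
```

Run:
```python
from h import *
f=grab('wrist','w1.png'); s=monitor.sense(); print(s['tcp_pos'],s['opening'],s['time'])
T=np.eye(4);T[:3,:3]=[[0,0,-1],[0,-1,0],[-1,0,0]];T[:3,3]=[.675,0,.227]
f0=dict(f);f0['pose']=T@f['T_tool_cam']
p=ray(f0,[[242,86],[365,93],],.098);print('pivot/end',p,np.hypot(*(p[1]-p[0])[:2]));print('spool',ray(f0,[259,225],.083))
b=np.radians(6.8);R=np.array([[np.cos(b),-np.sin(b)],[np.sin(b),np.cos(b)]])
for q in([.035,-.12],[.035,.03]):print(np.array([.639,.0215])+R@q)
d=p[1]-p[0];print('arm dir deg',np.degrees(np.arctan2(d[1],d[0])))
```

```text
[ 0.50170701 -0.2627159   0.22666525] 0.1942068147349844 1.2
pivot/end [[ 0.68731886 -0.09237408  0.098     ]
 [ 0.5697776  -0.08653415  0.098     ]] 0.11768625171981108
spool [[0.67067798 0.0544682  0.083     ]]
[ 0.68796227 -0.09351172]
[0.67020167 0.0554331 ]
arm dir deg 177.15564678892594
```

View pics/w1.png

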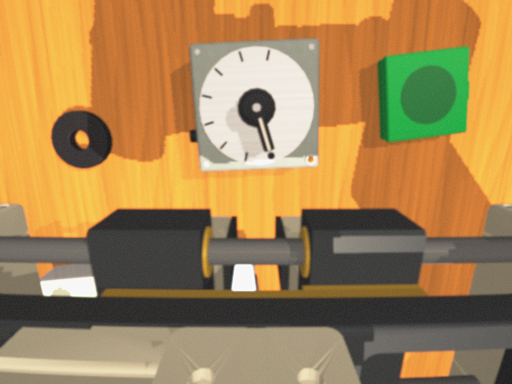

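The wrist view shows the dial centre near (256,107), the lever pointing at the dot (271,156), and the bars running clockwise from (247,157) round to the fifth at about (218,72). The arm and spool positions match the box fit to about 1 mm. Now the precise selector axis and lever angle.

```bash
cat > sel.py <<'E'
from h import *
def lever(f,c=(.502,-.335)):
    C=cloud(f); m=(f['z_map']>0)&(C[...,2]>.076)&(C[...,2]<.095)&(np.hypot(C[...,0]-c[0],C[...,1]-c[1])<.06)
    p=C[m]; d=p[:,:2]-c; r=np.hypot(*d.T); t=d[r>.022].mean(0)
    return len(p),np.median(p[:,2]),np.degrees(np.arctan2(t[1],t[0])),m
E
python3 - <<'E'
from sel import *
f=grab('wrist'); im=f['color'].astype(int)
w=((im.min(2)>200)).astype(np.uint8); w[:35]=0;w[175:]=0;w[:,:185]=0;w[:,325:]=0
k,l,st,c=cv2.connectedComponentsWithStats(w);i=1+np.argmax(st[1:,4]);print(st[i])
hull=cv2.convexHull(np.argwhere(l==i)[:,::-1].astype(np.int32))[:,0]
q=ray(f,hull,.057)[:,:2]; (cx,cy),r=cv2.minEnclosingCircle((q*1000).astype(np.float32));print('plate',cx,cy,r)
print('hub pick',ray(f,[[256,107]],.087)); c=ray(f,[[256,107]],.087)[0,:2]
a=lever(f,c);print(a[:3])
g=grab('scene');print(lever(g,c)[:3])
mk=[[271,156],[247,157],[223,148],[207,125],[207,96],[218,72],[241,57],[268,55]]
M=ray(f,mk,.057)[:,:2]-c;print(np.degrees(np.arctan2(M[:,1],M[:,0])).round(1),np.hypot(*M.T).round(4))
print(monitor.sense()['joint_positions'],monitor.sense()['opening'])
E
```

```text
[ 201   46  117  123 8265]
plate 498.4493103027344 -318.73272705078125 80.34778594970703
hub pick [[ 0.50074177 -0.33595033  0.087     ]]
(1107, np.float64(0.08605656158203556), np.float64(108.78890963202866))
(255, np.float64(0.08691193168989442), np.float64(100.0855104857602))
[ 107.7   79.4   49.9   19.   -12.9  -42.3  -73.1 -103.3] [0.0564 0.0558 0.0582 0.0578 0.0547 0.0549 0.0542 0.0553]
[-1.35266899e-01  1.81039400e-01 -2.31774929e-01 -1.01177103e-04
 -1.15785982e+00  1.36114877e-01] 0.10481447831160459
```

Call:
move_arm:
  targets:
    - [[0, 0.0347, 0.0293], [0, 0, 0], 0]
    - [[0, 0.0347, 0.0293], [0, 0, 0], 0]
    - [[0, 0, 0], [-0.68, 0, 0], 0]
    - [[0, 0, 0], [-0.68, 0, 0], 0]
    - [[0, 0, 0], [-0.68, 0, 0], 0]
    - [[0.05, 0, 0], [0, 0, 0], 0]
    - [[0.05, 0, 0], [0, 0, 0], 0]
    - [[0.05, 0, 0], [0, 0, 0], 0]
    - [[0.03, 0, 0], [0, 0, 0], 0]
    - [[0, 0, 0], [0, 0, 0], 0]

```text
time: 2.3
tcp_pos: [0.4563, -0.3129, 0.0882]
eef_rot: [[-0.006, 0.302, -0.953], [0.002, -0.953, -0.302], [-1.0, -0.004, 0.005]]
ft_force: [-0.3, -0.5, -1.1]
opening: 0.002
```

Run:
```python
from sel import *
f=grab('scene');cv2.imwrite('pics/c1.png',cv2.resize(f['color'][190:320,40:240,::-1],None,fx=3,fy=3,interpolation=2)); s=monitor.sense(); print(s['tcp_pos'],s['eef_rot'],s['opening'],s['ft_force'])
```

```text
[ 0.45760929 -0.31360757  0.09036826] [[-3.36773314e-03  3.02852760e-01 -9.53031408e-01]
 [ 7.61242369e-04 -9.53035760e-01 -3.02856833e-01]
 [-9.99994039e-01 -1.74542888e-03  2.97902576e-03]] 0.006507817604218644 [ 0.30681093 -0.02745385  0.54206454]
```

View pics/c1.png

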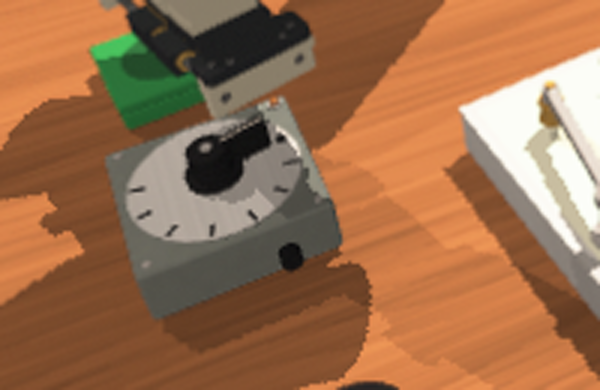

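The crop shows the shut fingers beside the lever on its counter-clockwise side, with a small gap. I'll lower them and close the gap slowly.

Call:
move_arm:
  targets:
    - [[0.03, 0, 0], [0, 0, 0], 0]
    - [[0, 0, 0], [0, 0, 0], 0]
    - [[0, 0, -0.004], [0, 0, 0], 0]
    - [[0, 0, -0.004], [0, 0, 0], 0]
    - [[0, 0, 0], [0, 0, 0], 0]

```text
time: 2.85
tcp_pos: [0.4649, -0.3129, 0.0705]
eef_rot: [[0.002, 0.302, -0.953], [-0.001, -0.953, -0.302], [-1.0, 0.001, -0.002]]
ft_force: [-0.1, 0.2, 0.3]
opening: 0.008
```

Call:
move_arm:
  targets:
    - [[0, 0, -0.002], [0, 0, 0], 0]
    - [[0, 0, -0.002], [0, 0, 0], 0]
    - [[0, 0, 0], [0, 0, 0], 0]

```text
time: 3.15
tcp_pos: [0.4666, -0.3119, 0.0693]
eef_rot: [[0.0, 0.301, -0.954], [-0.0, -0.954, -0.301], [-1.0, 0.0, -0.0]]
ft_force: [-0.5, 0.8, -0.4]
opening: 0.008
```

Call:
move_arm:
  targets:
    - [[0, 0, -0.003], [0, 0, 0], 0]
    - [[0, 0, -0.003], [0, 0, 0], 0]
    - [[0, 0, 0], [0, 0, 0], 0]

```text
time: 3.45
tcp_pos: [0.47, -0.3105, 0.069]
eef_rot: [[-0.002, 0.301, -0.954], [0.0, -0.954, -0.301], [-1.0, -0.001, 0.002]]
ft_force: [-3.2, -0.9, 3.2]
opening: 0.008
```

Call:
move_arm:
  targets:
    - [[0, 0, -0.003], [0, 0, 0], 0]
    - [[0, 0, 0], [0, 0, 0], 0]

```text
time: 3.65
tcp_pos: [0.4708, -0.3101, 0.069]
eef_rot: [[-0.004, 0.301, -0.954], [0.0, -0.954, -0.301], [-1.0, -0.001, 0.004]]
ft_force: [-8.4, -2.3, 6.6]
opening: 0.005
```

Run:
```python
from sel import *
s=monitor.sense(); f=grab('scene');print(lever(f,(.501,-.3355))[:3],s['tcp_pos'],s['ft_force'])
cv2.imwrite('pics/c2.png',cv2.resize(f['color'][190:320,40:240,::-1],None,fx=3,fy=3,interpolation=2))
```

```text
(171, np.float64(0.08666025384784459), np.float64(102.85254888914116)) [ 0.47076024 -0.31008429  0.06895232] [-8.44089984 -2.26078833  6.55960968]
```

View pics/c2.png

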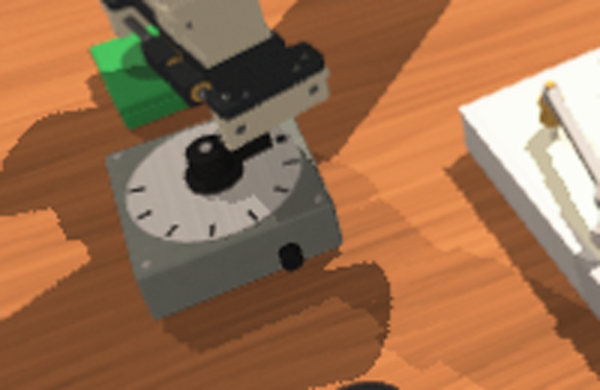

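The crop shows the fingers against the lever bar near (245,145), with the lever still at the dot. The upward force is odd, so I'll check the finger geometry from depth before pushing on.

Run:
```python
from sel import *
s=monitor.sense();R=np.array(s['eef_rot']);p=np.array(s['tcp_pos']);print(s['ft_force'],s['ft_torque'],s['joint_efforts'])
f=grab('scene');C=cloud(f);P=np.linalg.inv(f['pose'])
for q in (p,p+R@[0,0,-.016],p+R@[-.066,0,0],[.501,-.3355,.087],[.501-.046*.301,-.3355+.046*.954,.087]):
    c=P[:3,:3]@q+P[:3,3];u=c[:2]/c[2]*fl(f)+[f['cx'],f['cy']];print('crop px',((u-[40,190])*3).round())
L=(C-p)@R; m=(f['z_map']>0)&(abs(L[...,1])<.06)&(abs(L[...,2])<.08)
for a in np.arange(-.10,.012,.008):
    k=m&(L[...,0]>=a)&(L[...,0]<a+.008)
    if k.sum(): print(round(a,3),k.sum(),'y',np.percentile(L[k][:,1],[3,97]).round(3),'z',np.percentile(L[k][:,2],[3,97]).round(3))
```

```text
[-7.91519575 -2.14310914  5.2746447 ] [-1.02612654  2.81094112 -0.05079344] [  3.83420885 -47.02032566  25.36445618   4.37509418   2.48812415
   0.07123361]
crop px [239. 129.]
crop px [249. 139.]
crop px [219.  65.]
crop px [207. 147.]
crop px [263. 117.]
-0.1 12 y [0.025 0.039] z [-0.051  0.08 ]
-0.092 232 y [-0.035  0.038] z [-0.037  0.079]
-0.084 90 y [0.02  0.038] z [-0.041  0.08 ]
-0.076 35 y [0.017 0.038] z [-0.036  0.08 ]
-0.068 3 y [0.016 0.032] z [0.079 0.08 ]
-0.028 12 y [0.025 0.043] z [-0.032 -0.011]
-0.02 122 y [0.021 0.047] z [-0.036 -0.009]
-0.012 69 y [-0.009  0.048] z [-0.037 -0.025]
-0.004 112 y [-0.009  0.052] z [-0.041 -0.016]
0.004 770 y [-0.024  0.059] z [-0.078  0.035]
```

```bash
cat > over.py <<'E'
from sel import *
def overlay(name,angs,x0=85,y0=205,w=80,h=65,k=9,c=(.501,-.3355)):
    f=grab('scene');im=cv2.resize(f['color'][y0:y0+h,x0:x0+w,::-1],None,fx=k,fy=k,interpolation=cv2.INTER_CUBIC)
    P=np.linalg.inv(f['pose']); F=fl(f)
    def pr(q):
        c=P[:3,:3]@q+P[:3,3];a=c[:2]/c[2];a=a*(1+f['k1']*a@a);u=a*F+[f['cx'],f['cy']];return tuple(int(v) for v in (u-[x0,y0]+.5)*k)
    for a,col in zip(angs,[(0,255,0),(0,0,255),(255,128,0)]):
        u=np.array([np.cos(np.radians(a)),np.sin(np.radians(a)),0]);n=np.array([-u[1],u[0],0]);o=np.array([*c,.087])
        cv2.polylines(im,[np.array([pr(o+n*.006),pr(o+u*.046+n*.006),pr(o+u*.046-n*.006),pr(o-n*.006)])],True,col,1)
    s=monitor.sense();R=np.array(s['eef_rot']);p=np.array(s['tcp_pos'])
    cv2.polylines(im,[np.array([pr(p+R@[0,y,z]) for y,z in((.0095,.016),(.0095,-.016),(-.0095,-.016),(-.0095,.016))])],True,(255,0,255),1)
    cv2.imwrite('pics/'+name,im)
E
python3 -c "
from over import *
overlay('o1.png',[107.5,95])"
```

```text
(no output)
```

View pics/o1.png

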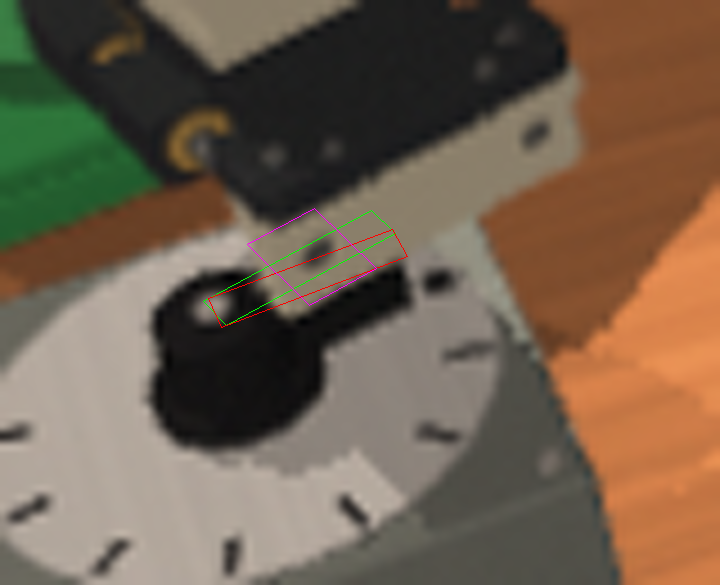

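The overlay shows the body plate merely hiding the lever from this view. The visible bar side, with its tip at (407,285), fits about 95°, so the lever has already turned about 12° towards its first click. I'll continue along an arc about the axis, with the tool turning along with the lever.

Call:
move_arm:
  targets:
    - [[0, -0.0034, -0.0013], [0.727, 0, 0], 0]
    - [[0, -0.0034, -0.0013], [0.727, 0, 0], 0]
    - [[0, -0.003, -0.004], [0.582, 0, 0], 0]
    - [[0, -0.003, -0.004], [0.582, 0, 0], 0]
    - [[0, 0, 0], [0, 0, 0], 0]

```text
time: 4.3
tcp_pos: [0.4799, -0.2995, 0.0691]
eef_rot: [[0.001, -0.088, -0.996], [-0.0, -0.996, 0.088], [-1.0, 0.0, -0.001]]
ft_force: [-0.4, -0.3, -0.5]
opening: 0.006
```

```bash
cat > st.py <<'E'
from sel import *
s=monitor.sense();R=np.array(s['eef_rot']);p=np.array(s['tcp_pos']);d=p[:2]-[.501,-.3355]
a=np.arctan2(-R[1,1],-R[0,1]);u=np.array([np.cos(a),np.sin(a)]);n=np.array([-u[1],u[0]])
F=np.array(s['ft_force']);print('t',s['time'],'phi',np.degrees(a).round(1),'rad',(d@u).round(4),'tan',(d@n).round(4),'z',p[2].round(4),'Fu,Fn,Fz',(F[:2]@u).round(1),(F[:2]@n).round(1),F[2].round(1),'q6',s['joint_positions'][5])
for k in('scene','side'):print(k,lever(grab(k),(.501,-.3355))[:3])
E
python3 st.py
```

```text
t 4.3 phi 85.0 rad 0.034 tan 0.0242 z 0.0691 Fu,Fn,Fz -0.4 0.4 -0.5 q6 0.12453708971043335
scene (111, np.float64(0.08172492107452722), np.float64(73.22738762730093))
side (69, np.float64(0.08520683898898329), np.float64(107.17740109073313))
```

Call:
move_arm:
  targets:
    - [[0, -0.003, -0.004], [0.582, 0, 0], 0]
    - [[0, -0.003, -0.004], [0.582, 0, 0], 0]
    - [[0, -0.003, -0.004], [0.582, 0, 0], 0]
    - [[0, -0.003, -0.004], [0.582, 0, 0], 0]
    - [[0, -0.003, -0.004], [0.582, 0, 0], 0]
    - [[0, 0, 0], [0, 0, 0], 0]

```text
time: 5.0
tcp_pos: [0.4965, -0.2927, 0.0689]
eef_rot: [[-0.0, -0.499, -0.867], [0.0, -0.867, 0.499], [-1.0, 0.0, 0.0]]
ft_force: [0.2, -0.7, -0.1]
opening: 0.006
```

```bash
python3 st.py
```

```text
t 5.0 phi 60.1 rad 0.0348 tan 0.0252 z 0.0689 Fu,Fn,Fz -0.5 -0.5 -0.1 q6 -0.32896086490623216
scene (97, np.float64(0.08381698582834107), np.float64(80.65356144814307))
side (47, np.float64(0.08631749831148483), np.float64(92.32199812052234))
```

Call:
move_arm:
  targets:
    - [[0, -0.003, -0.004], [0.582, 0, 0], 0]
    - [[0, -0.003, -0.004], [0.582, 0, 0], 0]
    - [[0, -0.003, -0.004], [0.582, 0, 0], 0]
    - [[0, -0.003, -0.004], [0.582, 0, 0], 0]
    - [[0, -0.003, -0.004], [0.582, 0, 0], 0]
    - [[0, -0.003, -0.004], [0.582, 0, 0], 0]
    - [[0, 0, 0], [0, 0, 0], 0]

```text
time: 5.8
tcp_pos: [0.519, -0.295, 0.0691]
eef_rot: [[0.001, -0.865, -0.502], [-0.0, -0.502, 0.865], [-1.0, -0.0, -0.0]]
ft_force: [0.2, -1.5, -0.5]
opening: 0.001
```

```bash
python3 st.py; python3 -c "
from over import *
overlay('o2.png',[47.2,17.2,-12.8])"
```

```text
t 5.8 phi 30.1 rad 0.0359 tan 0.026 z 0.0691 Fu,Fn,Fz -0.5 -1.4 -0.5 q6 -0.8557880443527485
scene (266, np.float64(0.08673184067335366), np.float64(44.09434146852274))
side (27, np.float64(0.08421367544465119), np.float64(63.61225842142233))
```

View pics/o2.png

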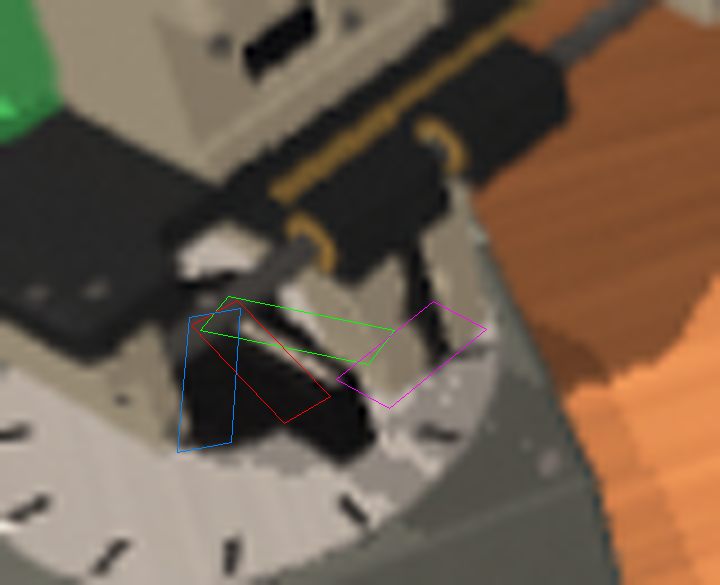

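The picture shows the bar tip at about (365,420), between the 47° and 17° outlines. So the lever is about half-way between clicks 2 and 3, with almost no force. A little more should make it snap.

Call:
move_arm:
  targets:
    - [[0, -0.003, -0.004], [0.582, 0, 0], 0]
    - [[0, 0, 0], [0, 0, 0], 0]

```text
time: 6.15
tcp_pos: [0.5223, -0.2966, 0.0691]
eef_rot: [[0.0, -0.906, -0.424], [-0.0, -0.424, 0.906], [-1.0, -0.0, -0.0]]
ft_force: [0.3, -0.8, -0.5]
opening: 0.007
```

```bash
python3 st.py
```

```text
t 6.15 phi 25.1 rad 0.0358 tan 0.0263 z 0.0691 Fu,Fn,Fz -0.1 -0.9 -0.5 q6 -0.9422685736384624
scene (267, np.float64(0.0866117408711361), np.float64(40.35839762480539))
side (21, np.float64(0.08117030341588438), np.float64(62.63342625410048))
```

```bash
cat >> st.py <<'E'
f=grab('scene');C=cloud(f);L=(C-p)@R;c=[.501,-.3355]
r=np.hypot(C[...,0]-c[0],C[...,1]-c[1])
m=(f['z_map']>0)&(C[...,2]>.064)&(C[...,2]<.092)&(r<.05)&(r>.024)&(f['color'].max(2)<90)&~((abs(L[...,1])<.012)&(abs(L[...,2])<.019))
q=C[m];an=np.degrees(np.arctan2(q[:,1]-c[1],q[:,0]-c[0]));print('dark bar pts',len(q),'ang pct',np.percentile(an,[5,25,50,75,95]).round(1) if len(q) else '')
t=q[:,2]>.082
if t.sum():print('top',t.sum(),np.median(an[t]).round(1))
E
python3 st.py|tail -2
```

```text
dark bar pts 102 ang pct [15.1 18.9 21.8 27.7 33.6]
top 47 22.6
```

Call:
move_arm:
  targets:
    - [[0, -0.003, -0.004], [0.582, 0, 0], 0]
    - [[0, -0.003, -0.004], [0.582, 0, 0], 0]
    - [[0, -0.003, -0.004], [0.582, 0, 0], 0]
    - [[0, 0, 0], [0, 0, 0], 0]

```text
time: 6.8
tcp_pos: [0.5316, -0.3026, 0.069]
eef_rot: [[-0.0, -0.985, -0.174], [0.0, -0.174, 0.985], [-1.0, 0.0, 0.0]]
ft_force: [-1.0, -0.1, -0.9]
opening: 0.005
```

```bash
python3 st.py
```

```text
t 6.8 phi 10.0 rad 0.0358 tan 0.0271 z 0.069 Fu,Fn,Fz -1.0 0.1 -0.9 q6 -1.1979028218317094
scene (231, np.float64(0.08667831563743666), np.float64(28.28705107549149))
side (16, np.float64(0.08274994758407028), np.float64(63.842068416014286))
dark bar pts 73 ang pct [ 4.3  8.4 11.7 15.3 20.8]
top 32 11.5
```

Call:
move_arm:
  targets:
    - [[0, -0.003, -0.004], [0.582, 0, 0], 0]
    - [[0, -0.003, -0.004], [0.582, 0, 0], 0]
    - [[0, 0, 0], [0, 0, 0], 0]

```text
time: 7.25
tcp_pos: [0.5369, -0.3078, 0.0691]
eef_rot: [[0.0, -1.0, -0.001], [-0.0, -0.001, 1.0], [-1.0, -0.0, -0.0]]
ft_force: [-0.4, -0.8, 0.0]
opening: 0.003
```

```bash
python3 st.py
```

```text
t 7.25 phi 0.0 rad 0.0359 tan 0.0276 z 0.0691 Fu,Fn,Fz -0.4 -0.8 0.0 q6 -1.3646292764753754
scene (190, np.float64(0.08668598017667056), np.float64(19.56619422899347))
side (52, np.float64(0.08483807919851749), np.float64(52.73015064951807))
dark bar pts 73 ang pct [-4.3 -0.2  3.8  8.3 11.8]
top 40 3.0
```

```bash
python3 -c "
from over import *
overlay('o3.png',[17.2,-12.8,0])"
```

```text
(no output)
```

View pics/o3.png

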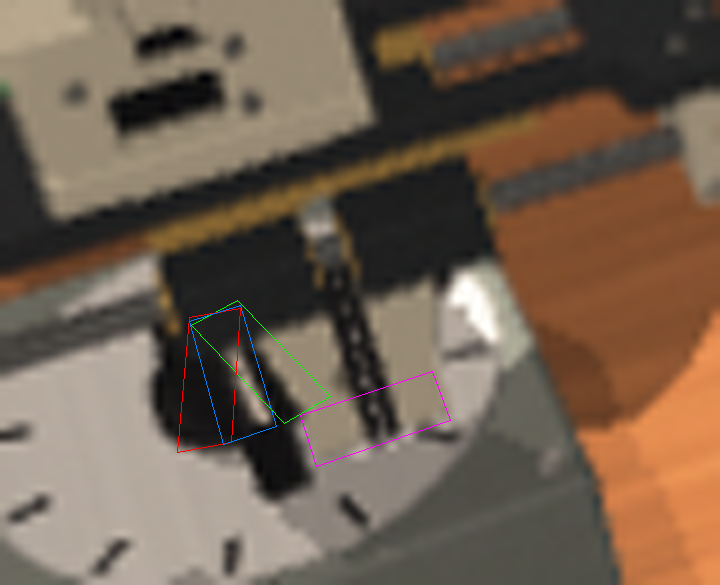

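The picture shows the lever's white line from (235,350) to (265,415), so the lever is at about 5°, next to the finger and between clicks 3 and 4. I'll advance in small steps and watch the force.

Call:
move_arm:
  targets:
    - [[0, -0.003, -0.004], [0.582, 0, 0], 0]
    - [[0, 0, 0], [0, 0, 0], 0]

```text
time: 7.65
tcp_pos: [0.539, -0.311, 0.0691]
eef_rot: [[0.0, -0.996, 0.087], [-0.0, 0.087, 0.996], [-1.0, -0.0, -0.0]]
ft_force: [0.2, 0.5, 0.2]
opening: 0.003
```

```bash
python3 st.py
```

```text
t 7.65 phi -5.0 rad 0.0357 tan 0.0277 z 0.0691 Fu,Fn,Fz 0.1 0.5 0.2 q6 -1.4481213721784876
scene (168, np.float64(0.08657145384332288), np.float64(15.672468598414826))
side (67, np.float64(0.08566948538867636), np.float64(48.78864196537113))
dark bar pts 59 ang pct [-6.8 -3.2 -0.2  3.7  6.9]
top 31 -2.1
```

Call:
move_arm:
  targets:
    - [[0, -0.003, -0.004], [0.582, 0, 0], 0]
    - [[0, 0, 0], [0, 0, 0], 0]

```text
time: 8.0
tcp_pos: [0.541, -0.3141, 0.0691]
eef_rot: [[0.0, -0.985, 0.173], [-0.0, 0.173, 0.985], [-1.0, -0.0, -0.0]]
ft_force: [-0.1, 1.0, -0.2]
opening: 0.005
```

```bash
python3 st.py
```

```text
t 8.0 phi -10.0 rad 0.0357 tan 0.028 z 0.0691 Fu,Fn,Fz -0.3 1.0 -0.2 q6 -1.53073642382228
scene (171, np.float64(0.08666031302504296), np.float64(11.00046009708598))
side (76, np.float64(0.0847628582189286), np.float64(37.93459757253858))
dark bar pts 93 ang pct [-18.3 -13.3  -7.7  -3.8   0.1]
top 44 -7.6
```

The force readings don't tell me which click it is at. I'll back off, rise, and measure the lever from the wrist camera.

Call:
move_arm:
  targets:
    - [[0, 0, 0.02], [0, 0, 0], 0]
    - [[-0.04, 0, 0], [0, 0, 0], 0]
    - [[-0.06, 0, 0], [0, 0, 0], 0]
    - [[-0.06, 0, 0], [0, 0, 0], 0]
    - [[-0.06, 0, 0], [0, 0, 0], 0]
    - [[0, 0, 0], [0, 0, 0], 0]
    - [[0, 0, 0], [0, 0, 0], 0]

```text
time: 8.85
tcp_pos: [0.5441, -0.2986, 0.2354]
eef_rot: [[0.003, -0.985, 0.172], [-0.0, 0.172, 0.985], [-1.0, -0.003, 0.0]]
ft_force: [-0.9, -0.1, -1.7]
opening: 0.002
```

```bash
cat > look.py <<'E'
from sel import *
f=grab('wrist','w_%d.png'%int(monitor.sense()['time']*10)); C=cloud(f)
print(monitor.sense()['tcp_pos'])
m=(f['z_map']>0)&(C[...,2]>.080)&(C[...,2]<.092)&(np.hypot(C[...,0]-.501,C[...,1]+.3355)<.065)
q=(C[m][:,:2]*1000).astype(np.float32)
from scipy.optimize import minimize
# one-sided pointer: fit centre+angle maximising points inside the model and filling it
def cost(x,q):
    u=np.array([np.cos(x[2]),np.sin(x[2])]);d=q-x[:2];a=d@u;b=d@[-u[1],u[0]]
    ac=np.clip(a,0,46);bar=np.maximum(np.hypot(a-ac,np.maximum(abs(b)-6,0)),0);hub=np.maximum(np.hypot(a,b)-15.5,0)
    inside=np.minimum(bar,hub);return np.mean(inside**2)+.002*((46-np.percentile(a,99.5)))**2+.002*(15.5+np.percentile(a,.5))**2+.002*(b[a<10].max()+b[a<10].min())**2
best=min((minimize(cost,[501,-335,t],args=(q,),method='Nelder-Mead') for t in np.arange(-3,3.2,.5)),key=lambda r:r.fun)
print(len(q),best.fun,best.x[:2],np.degrees(best.x[2]))
E
python3 look.py
```

```text
[ 0.54333347 -0.29841713  0.23385244]Traceback (most recent call last):
  File "look.py", line 12, in <module>
    best=min((minimize(cost,[501,-335,t],args=(q,),method='Nelder-Mead') for t in np.arange(-3,3.2,.5)),key=lambda r:r.fun)
  File "look.py", line 12, in <genexpr>
    best=min((minimize(cost,[501,-335,t],args=(q,),method='Nelder-Mead') for t in np.arange(-3,3.2,.5)),key=lambda r:r.fun)
              ~~~~~~~~^^^^^^^^^^^^^^^^^^^^^^^^^^^^^^^^^^^^^^^^^^^^^^^^^^
    res = _minimize_neldermead(fun, x0, args, callback, bounds=bounds,
                               **options)
    fxr = func(xr)
    fx = function(np.copy(x), *(wrapper_args + args))
  File "look.py", line 11, in cost
    inside=np.minimum(bar,hub);return np.mean(inside**2)+.002*((46-np.percentile(a,99.5)))**2+.002*(15.5+np.percentile(a,.5))**2+.002*(b[a<10].max()+b[a<10].min())**2
                                                                                                                                       ~~~~~~~~~~~^^
    return umr_maximum(a, axis, None, out, keepdims, initial, where)
ValueError: zero-size array to reduction operation maximum which has no identity
```

```bash
cat > look.py <<'E'
from sel import *
f=grab('wrist','w_last.png'); C=cloud(f); s=monitor.sense()
m=(f['z_map']>0)&(C[...,2]>.080)&(C[...,2]<.092)&(np.hypot(C[...,0]-.501,C[...,1]+.3355)<.065)
q=C[m][:,:2]; g=np.zeros((300,300),np.uint8); ij=np.round((q-[.501,-.3355])*2000+150).astype(int); g[ij[:,1],ij[:,0]]=1
g=cv2.morphologyEx(g,cv2.MORPH_CLOSE,np.ones((5,5)))
d=cv2.distanceTransform(g,cv2.DIST_L2,5);_,r,_,pk=cv2.minMaxLoc(d);c=(np.array(pk)-150)/2000+[.501,-.3355]
v=q-c;R=np.hypot(*v.T);t=v[R>.025].mean(0)
print('hub',c,'r',r/2000,'tip',np.percentile(R,99),'lever deg',np.degrees(np.arctan2(t[1],t[0])),s['time'],s['tcp_pos'])
E
python3 look.py
```

```text
hub [ 0.4995 -0.3365] r 0.014181397438049316 tip 0.04520911268068795 lever deg -12.67301391264364 8.95 [ 0.54296521 -0.29846012  0.23297939]
```

View pics/w_last.png

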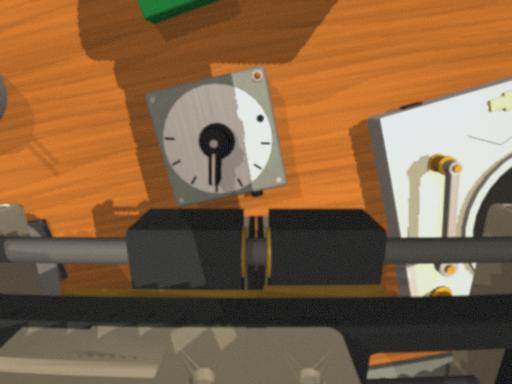

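The wrist view shows the dot at (260,118) and the lever pointing down at (217,190). It measures -12.7° against -12.8° expected, so it is exactly on click 4. I'll go back down and push to just past the next half-way point.

Call:
move_arm:
  targets:
    - [[0.06, 0, 0], [0, 0, 0], 0]
    - [[0.06, 0, 0], [0, 0, 0], 0]
    - [[0.06, 0, 0], [0, 0, 0], 0]
    - [[0.04, 0, 0], [0, 0, 0], 0]
    - [[0, 0, -0.02], [0, 0, 0], 0]
    - [[0, 0, 0], [0, 0, 0], 0]

```text
time: 9.55
tcp_pos: [0.5397, -0.3151, 0.0675]
eef_rot: [[-0.004, -0.985, 0.174], [0.0, 0.174, 0.985], [-1.0, 0.004, -0.0]]
ft_force: [-0.3, -0.2, -0.5]
opening: 0.003
```

Call:
move_arm:
  targets:
    - [[0, -0.003, -0.004], [0.582, 0, 0], 0]
    - [[0, -0.003, -0.004], [0.582, 0, 0], 0]
    - [[0, -0.003, -0.004], [0.582, 0, 0], 0]
    - [[0, -0.003, -0.004], [0.582, 0, 0], 0]
    - [[0, -0.003, -0.004], [0.582, 0, 0], 0]
    - [[0, 0, 0], [0, 0, 0], 0]

```text
time: 10.15
tcp_pos: [0.5471, -0.3326, 0.0704]
eef_rot: [[0.002, -0.818, 0.575], [-0.001, 0.575, 0.818], [-1.0, -0.002, 0.0]]
ft_force: [0.0, 0.2, -0.4]
opening: 0.004
```

```bash
sed -i 's/\.501,-\.3355/.4995,-.3365/g' st.py; python3 st.py
```

```text
t 10.15 phi -35.1 rad 0.0367 tan 0.0306 z 0.0704 Fu,Fn,Fz -0.1 0.2 -0.4 q6 -1.9418246442017109
scene (104, np.float64(0.0860322401586685), np.float64(-5.297493936055957))
side (93, np.float64(0.08556870920070392), np.float64(12.920039818672686))
dark bar pts 31 ang pct [-28.4 -26.9 -25.4 -22.8 -21.6]
top 13 -25.6
```

Call:
move_arm:
  targets:
    - [[0, -0.003, -0.004], [0.582, 0, 0], 0]
    - [[0, 0, 0], [0, 0, 0], 0]
    - [[0, 0, 0.02], [0, 0, 0], 0]
    - [[-0.04, 0, 0], [0, 0, 0], 0]
    - [[-0.06, 0, 0], [0, 0, 0], 0]
    - [[-0.06, 0, 0], [0, 0, 0], 0]
    - [[-0.06, 0, 0], [0, 0, 0], 0]
    - [[0, 0, 0], [0, 0, 0], 0]
    - [[0, 0, 0], [0, 0, 0], 0]

```text
time: 11.2
tcp_pos: [0.5569, -0.3235, 0.2356]
eef_rot: [[0.003, -0.767, 0.641], [-0.0, 0.641, 0.767], [-1.0, -0.003, 0.002]]
ft_force: [-0.5, -0.3, -1.6]
opening: 0.007
```

```bash
python3 look.py
```

```text
hub [ 0.4995 -0.3365] r 0.01438759708404541 tip 0.04502653285022094 lever deg -31.68134497902586 11.25 [ 0.55606701 -0.32332221  0.23384165]
```

```bash
python3 look.py
python3 - <<'E'
from sel import *
for k in('scene','side'):
    f=grab(k);C=cloud(f);c=np.array([.4995,-.3365]);d=C[...,:2]-c;r=np.hypot(d[...,0],d[...,1])
    m=(f['z_map']>0)&(C[...,2]>.08)&(C[...,2]<.092)&(r<.05)&(r>.022);a=np.degrees(np.arctan2(d[m][:,1],d[m][:,0]));print(k,m.sum(),np.percentile(a,[10,50,90]).round(1))
E
```

```text
hub [ 0.4995 -0.3365] r 0.014398447036743164 tip 0.044882100396330345 lever deg -31.83772232264763 11.3 [ 0.55567206 -0.32332449  0.23291745]
scene 75 [-33.7 -24.5 -17.6]
side 15 [-36.4 -27.7 -18.5]
```

The lever sits at -31.8°, just past half-way (-27.8°) and apparently held by friction, short of click 5 (-42.8°). It needs a slightly longer push.

Call:
move_arm:
  targets:
    - [[0.06, 0, 0], [0, 0, 0], 0]
    - [[0.06, 0, 0], [0, 0, 0], 0]
    - [[0.06, 0, 0], [0, 0, 0], 0]
    - [[0.04, 0, 0], [0, 0, 0], 0]
    - [[0, 0, -0.02], [0, 0, 0], 0]
    - [[0, 0, 0], [0, 0, 0], 0]
    - [[0, -0.003, -0.004], [0.582, 0, 0], 0]
    - [[0, 0, 0], [0, 0, 0], 0]
    - [[0, 0, 0], [0, 0, 0], 0]

```text
time: 12.3
tcp_pos: [0.5468, -0.3397, 0.0703]
eef_rot: [[0.002, -0.708, 0.706], [-0.001, 0.706, 0.708], [-1.0, -0.002, 0.001]]
ft_force: [-0.3, -0.9, 1.2]
opening: 0.005
```

Call:
move_arm:
  targets:
    - [[0, 0, 0.02], [0, 0, 0], 0]
    - [[-0.04, 0, 0], [0, 0, 0], 0]
    - [[-0.06, 0, 0], [0, 0, 0], 0]
    - [[-0.06, 0, 0], [0, 0, 0], 0]
    - [[-0.06, 0, 0], [0, 0, 0], 0]
    - [[0, 0, 0], [0, 0, 0], 0]
    - [[0, 0, 0], [0, 0, 0], 0]

```text
time: 13.0
tcp_pos: [0.5579, -0.3282, 0.236]
eef_rot: [[0.004, -0.708, 0.706], [-0.001, 0.706, 0.708], [-1.0, -0.003, 0.002]]
ft_force: [-0.2, -0.4, -0.9]
opening: 0.011
```

```bash
python3 look.py
```

```text
hub [ 0.5   -0.337] r 0.014182947158813476 tip 0.044578003623295975 lever deg -42.22012115700678 13.05 [ 0.55707616 -0.32799072  0.23425589]
```

View pics/w_last.png

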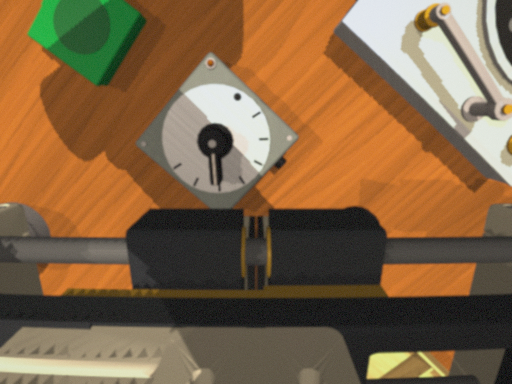

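Click 5 is confirmed: the lever measures -42.2° against -42.8° nominal. In the picture it points at (220,190), the fifth bar, with bar 6 at (197,183) and bar 7 at (178,165) beyond it. Now the roller arm: I'll turn the tool and travel to its outer side.

Call:
move_arm:
  targets:
    - [[0, 0, 0], [-0.978, 0, 0], 0]
    - [[0, 0, 0], [-0.978, 0, 0], 0]
    - [[0, 0, 0], [-0.978, 0, 0], 0]
    - [[0, 0, 0], [-0.978, 0, 0], 0]
    - [[0, 0, 0], [-0.978, 0, 0], 0]
    - [[0, -0.013, 0.06], [0, 0, 0], 0]
    - [[0, -0.013, 0.06], [0, 0, 0], 0]
    - [[0, -0.012, 0.06], [0, 0, 0], 0]
    - [[0, 0, 0.06], [0, 0, 0], 0]
    - [[0, 0, 0.034], [0, 0, 0], 0]

```text
time: 14.05
tcp_pos: [0.5955, -0.1218, 0.2322]
eef_rot: [[-0.003, -0.999, 0.05], [0.0, 0.05, 0.999], [-1.0, 0.003, 0.0]]
ft_force: [-0.6, -0.3, 1.3]
opening: 0.008
```

```bash
cat > arm.py <<'E'
from h import *
piv=np.array([.688,-.0925])
s=monitor.sense();R=np.array(s['eef_rot']);p=np.array(s['tcp_pos']);d=p[:2]-piv
print('t',s['time'],p,'tool arm-dir',np.degrees(np.arctan2(R[1,1],R[0,1])),'r',d@R[:2,1],'tan',d@R[:2,2],'F',s['ft_force'])
for k in('scene','side'):
    f=grab(k);C=cloud(f);e=C[...,:2]-piv;r=np.hypot(e[...,0],e[...,1])
    m=(f['z_map']>0)&(C[...,2]>.092)&(C[...,2]<.104)&(r<.135)&(r>.02);L=(C-p)@R;m&=~((abs(L[...,1])<.014)&(abs(L[...,2])<.03))
    a=np.degrees(np.arctan2(e[m][:,1],e[m][:,0]))%360;print(k,m.sum(),np.percentile(a,[10,50,90]).round(1) if m.sum() else '',r[m].max() if m.sum() else '')
E
python3 arm.py
```

```text
t 14.05 [ 0.59550447 -0.12179867  0.23218043] tool arm-dir 177.14480994636745 r 0.09092088163625271 tan -0.033869696504261075 F [-0.57811314 -0.32501195  1.34134178]
scene 163 [175.4 179.  185.6] 0.1282120467453485
side 97 [169.9 175.2 181. ] 0.12774833733597496
```

Call:
move_arm:
  targets:
    - [[0, 0, 0], [0, 0, 0], 0]
    - [[0.055, 0, 0], [0, 0, 0], 0]
    - [[0.055, 0, 0], [0, 0, 0], 0]
    - [[0.055, 0, 0], [0, 0, 0], 0]
    - [[0.041, 0, 0], [0, 0, 0], 0]
    - [[0, 0, 0], [0, 0, 0], 0]
    - [[0, 0, 0.005], [0, 0, 0], 0]
    - [[0, 0, 0.004], [0, 0, 0], 0]
    - [[0, 0, 0.003], [0, 0, 0], 0]
    - [[0, 0, 0], [0, 0, 0], 0]

```text
time: 15.15
tcp_pos: [0.5974, -0.1156, 0.0811]
eef_rot: [[0.003, -0.999, 0.052], [0.0, 0.052, 0.999], [-1.0, -0.003, 0.0]]
ft_force: [1.1, 0.3, 0.8]
opening: 0.006
```

Call:
move_arm:
  targets:
    - [[0, 0.0012, 0.0056], [0.291, 0, 0], 0]
    - [[0, 0.0012, 0.0056], [0.291, 0, 0], 0]
    - [[0, 0.0012, 0.0056], [0.291, 0, 0], 0]
    - [[0, 0.0012, 0.0056], [0.291, 0, 0], 0]
    - [[0, 0.0012, 0.0056], [0.291, 0, 0], 0]
    - [[0, 0.0012, 0.0056], [0.291, 0, 0], 0]

```text
time: 15.75
tcp_pos: [0.5953, -0.0902, 0.0805]
eef_rot: [[0.001, -0.951, 0.311], [0.0, 0.311, 0.951], [-1.0, -0.001, 0.0]]
ft_force: [-0.6, 0.4, -0.4]
opening: 0.004
```

```bash
python3 arm.py
```

```text
t 15.75 [ 0.59529441 -0.09018253  0.08046332] tool arm-dir 161.9102685734882 r 0.08884284685079454 tan -0.02658270681716216 F [-0.55862303  0.3909199  -0.36833627]
scene 86 [162.1 166.8 174.1] 0.1152348359719262
side 45 [156.8 162.6 164.9] 0.13012935212626256
```

Call:
move_arm:
  targets:
    - [[0, 0.0012, 0.0056], [0.291, 0, 0], 0]
    - [[0, 0.0012, 0.0056], [0.291, 0, 0], 0]
    - [[0, 0.0012, 0.0056], [0.291, 0, 0], 0]
    - [[0, 0.0012, 0.0056], [0.291, 0, 0], 0]
    - [[0, 0.0012, 0.0056], [0.291, 0, 0], 0]
    - [[0, 0.0012, 0.0056], [0.291, 0, 0], 0]
    - [[0, 0.0012, 0.0056], [0.291, 0, 0], 0]
    - [[0, 0.0012, 0.0056], [0.291, 0, 0], 0]
    - [[0, 0.0012, 0.0056], [0.291, 0, 0], 0]
    - [[0, 0.0012, 0.0056], [0.291, 0, 0], 0]

```text
time: 16.85
tcp_pos: [0.6078, -0.0496, 0.08]
eef_rot: [[0.0, -0.731, 0.682], [0.0, 0.682, 0.731], [-1.0, -0.0, 0.0]]
ft_force: [-1.7, -0.6, -0.7]
opening: 0.008
```

Call:
move_arm:
  targets:
    - [[0, 0.0012, 0.0056], [0.291, 0, 0], 0]
    - [[0, 0.0012, 0.0056], [0.291, 0, 0], 0]
    - [[0, 0.0012, 0.0056], [0.291, 0, 0], 0]
    - [[0, 0.0012, 0.0056], [0.291, 0, 0], 0]
    - [[0, 0.0012, 0.0056], [0.291, 0, 0], 0]
    - [[0, 0, 0], [0, 0, 0], 0]

```text
time: 17.45
tcp_pos: [0.6208, -0.032, 0.08]
eef_rot: [[0.001, -0.567, 0.824], [0.0, 0.824, 0.567], [-1.0, -0.0, 0.001]]
ft_force: [0.4, 1.7, -0.5]
opening: 0.007
```

```bash
python3 arm.py
```

```text
t 17.45 [ 0.62081938 -0.03204253  0.08000801] tool arm-dir 124.54405742550229 r 0.08789231624644797 tan -0.021054216066795906 F [ 0.44218466  1.71535152 -0.48243772]
scene 127 [117.5 122.8 128.2] 0.1171547732608292
side 51 [121.2 124.7 129.3] 0.13010286124417705
```

Call:
move_arm:
  targets:
    - [[0, 0.0006, 0.0028], [0.145, 0, 0], 0]
    - [[0, 0.0006, 0.0028], [0.145, 0, 0], 0]
    - [[0, 0, 0], [0, 0, 0], 0]

```text
time: 17.85
tcp_pos: [0.6236, -0.0291, 0.0797]
eef_rot: [[0.0, -0.529, 0.848], [-0.0, 0.848, 0.529], [-1.0, -0.0, 0.0]]
ft_force: [0.6, -0.6, 0.5]
opening: 0.005
```

Call:
move_arm:
  targets:
    - [[0, 0.0003, 0.0014], [0.073, 0, 0], 0]
    - [[0, 0, 0], [0, 0, 0], 0]

```text
time: 18.05
tcp_pos: [0.6242, -0.0284, 0.0796]
eef_rot: [[0.0, -0.52, 0.854], [-0.0, 0.854, 0.52], [-1.0, -0.0, 0.0]]
ft_force: [-0.2, 0.7, -0.9]
opening: 0.005
```

Call:
move_arm:
  targets:
    - [[0, 0.0003, 0.0014], [0.073, 0, 0], 0]
    - [[0, 0, 0], [0, 0, 0], 0]

```text
time: 18.25
tcp_pos: [0.625, -0.0276, 0.0795]
eef_rot: [[0.0, -0.511, 0.86], [-0.0, 0.86, 0.511], [-1.0, -0.0, -0.0]]
ft_force: [-0.7, 0.1, 1.4]
opening: 0.007
```

```bash
python3 arm.py
```

```text
t 18.25 [ 0.62497176 -0.02764655  0.07953805] tool arm-dir 120.71859185713595 r 0.08794984479963 tan -0.02105596529238578 F [-0.66318775  0.12724396  1.37587838]
scene 131 [113.7 118.6 124.5] 0.11684513632896752
side 55 [118.  121.2 125.6] 0.1309250882050027
```

Call:
move_arm:
  targets:
    - [[0, 0.0003, 0.0014], [0.073, 0, 0], 0]
    - [[0, 0, 0], [0, 0, 0], 0]

```text
time: 18.55
tcp_pos: [0.6258, -0.0269, 0.0795]
eef_rot: [[-0.0, -0.501, 0.865], [-0.0, 0.865, 0.501], [-1.0, -0.0, -0.0]]
ft_force: [-0.3, -0.3, -0.4]
opening: 0.006
```

Call:
move_arm:
  targets:
    - [[0, 0.0003, 0.0014], [0.073, 0, 0], 0]
    - [[0, 0, 0], [0, 0, 0], 0]

```text
time: 18.75
tcp_pos: [0.6266, -0.0262, 0.0795]
eef_rot: [[-0.0, -0.492, 0.871], [-0.0, 0.871, 0.492], [-1.0, -0.0, -0.0]]
ft_force: [-0.1, 0.1, 0.4]
opening: 0.007
```

Call:
move_arm:
  targets:
    - [[0, 0.0003, 0.0014], [0.073, 0, 0], 0]
    - [[0, 0, 0], [0, 0, 0], 0]

```text
time: 18.95
tcp_pos: [0.6274, -0.0254, 0.0795]
eef_rot: [[0.0, -0.482, 0.876], [0.0, 0.876, 0.482], [-1.0, 0.0, 0.0]]
ft_force: [0.3, -0.6, -0.6]
opening: 0.01
```

```bash
python3 arm.py
```

```text
t 18.95 [ 0.62740472 -0.02544164  0.07953632] tool arm-dir 118.82692717428712 r 0.08796545498544066 tan -0.020753097304376543 F [ 0.33365363 -0.6286973  -0.58833615]
scene 128 [111.2 116.7 122.3] 0.12435627181684623
side 47 [115.8 118.7 122.7] 0.12880331608813206
```

Call:
move_arm:
  targets:
    - [[0, 0.0003, 0.0014], [0.073, 0, 0], 0]
    - [[0, 0, 0], [0, 0, 0], 0]

```text
time: 19.25
tcp_pos: [0.6282, -0.0247, 0.0795]
eef_rot: [[0.0, -0.473, 0.881], [0.0, 0.881, 0.473], [-1.0, 0.0, 0.0]]
ft_force: [0.5, -0.6, -0.6]
opening: 0.004
```

Call:
move_arm:
  targets:
    - [[0, 0.0003, 0.0014], [0.073, 0, 0], 0]
    - [[0, 0, 0], [0, 0, 0], 0]

```text
time: 19.45
tcp_pos: [0.629, -0.0241, 0.0796]
eef_rot: [[0.0, -0.463, 0.886], [-0.0, 0.886, 0.463], [-1.0, -0.0, 0.0]]
ft_force: [0.4, -0.0, 0.8]
opening: 0.003
```

Call:
move_arm:
  targets:
    - [[0, 0.0003, 0.0014], [0.073, 0, 0], 0]
    - [[0, 0, 0], [0, 0, 0], 0]

```text
time: 19.65
tcp_pos: [0.6291, -0.0238, 0.0795]
eef_rot: [[-0.001, -0.453, 0.892], [-0.0, 0.892, 0.453], [-1.0, 0.0, -0.001]]
ft_force: [-3.0, -2.1, 2.1]
opening: 0.005
```

```bash
python3 arm.py
```

```text
t 19.65 [ 0.62913896 -0.02378086  0.07948614] tool arm-dir 116.93689707055226 r 0.08792810453978392 tan -0.021344551663646103 F [-2.97551915 -2.10783025  2.13244632]
scene 124 [109.4 114.9 120. ] 0.12379121206083088
side 47 [114.4 117.3 120.8] 0.12863797991041892
```

The force rose to 3.6 N with the arm stalled at about 117° (117.1° expected), so the roller has met the spool. I'll back off and rise.

Call:
move_arm:
  targets:
    - [[0, 0, 0], [0, 0, 0], 0]
    - [[0, 0, -0.01], [0, 0, 0], 0]
    - [[0, 0, -0.02], [0, 0, 0], 0]
    - [[-0.04, 0, 0], [0, 0, 0], 0]
    - [[-0.06, 0, 0], [0, 0, 0], 0]
    - [[-0.06, 0, 0], [0, 0, 0], 0]
    - [[-0.06, -0.04, -0.04], [0, 0, 0], 0]
    - [[0, -0.04, -0.04], [0, 0, 0], 0]
    - [[0, 0, 0], [0, 0, 0], 0]
    - [[0, 0, 0], [0, 0, 0], 0]

```text
time: 20.75
tcp_pos: [0.586, -0.1071, 0.2363]
eef_rot: [[0.002, -0.452, 0.892], [0.001, 0.892, 0.452], [-1.0, -0.0, 0.002]]
ft_force: [0.8, 0.4, -0.4]
opening: 0.009
```

```bash
python3 arm.py
python3 - <<'E'
from h import *
f=grab('wrist');g=grab('scene')
cv2.imwrite('pics/fin.png',np.vstack([f['color'][:210],cv2.resize(g['color'][180:330,60:390],(512,233))])[:,:,::-1])
C=cloud(f);piv=np.array([.688,-.0925]);e=C[...,:2]-piv;r=np.hypot(e[...,0],e[...,1])
m=(f['z_map']>0)&(C[...,2]>.092)&(C[...,2]<.104)&(r<.135)&(r>.02);a=np.degrees(np.arctan2(e[m][:,1],e[m][:,0]))%360;print('wrist arm',m.sum(),np.median(a),r[m].max())
E
```

```text
t 20.75 [ 0.5859539  -0.10713913  0.23632751] tool arm-dir 116.88743743736364 r 0.033092651751312124 tan -0.09763475074665028 F [ 0.83407146  0.39974979 -0.44140356]
scene 194 [111.1 115.1 119.6] 0.12528879843855648
side 74 [114.1 117.7 121.7] 0.12670041983423508
wrist arm 1139 118.60028073426982 0.12536081931078272
```

View pics/fin.png

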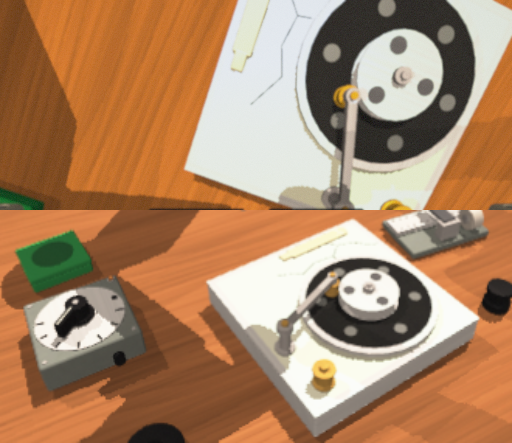

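The final picture shows the brass roller (345,97) against the spool rim (358,97), the lever on the fifth bar, and the loose items in view where they were. The robot is clear, so I'll hand in.

```bash
python3 -c "
from bench import job
print(job.close_job())"
```

```text
the job is handed in; nothing more can be done
None
```

The selector lever is on its fifth click and the brass roller rests against the spool. The job was handed in at about 21 s of robot time with the gripper clear. No verdict was reported.

- **Selector:** the last wrist measurement put the lever at -42.2°, against -42.8° nominal for the fifth bar, and the picture agreed. It never passed that position. Between clicks 4 and 5 it first stuck just past half-way (-31.8°), and a second, slightly longer push seated it. The highest push was about 9 N sideways with 6.6 N upward, near the first click. That is more than the 2 to 5 N you gave.
- **Roller arm:** it stalled at about 117° (117.1° expected), and the push force rose to about 3.6 N. After I backed off, the three cameras read 115.1°, 117.7° and 118.6°, so they disagree by about 3.5°. I took contact from the force rise and the last picture, which shows the roller at the spool rim.
- **Loose items:** none was touched as far as I could tell. I only checked this by eye, and not every item was in the last picture.

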